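Hold the portafilter home against the coffee grinder's switch

ROBOT

A 7-joint arm with a two-finger parallel gripper is mounted at the origin on the work surface. World frame = base frame: x ahead of the robot, y to its left, z up, the work surface at z = 0. Lengths are in m, angles in rad, forces in N, time in s.
With the tool pointing down it reaches from about 0.4 to 0.9 m from the base axis. Payload 5.5 kg.
Tool frame: the origin (TCP) lies between the finger pads; the fingertips stand 14 mm ahead of it and the grasp point (between the pads) lies 5 mm behind it; z points along the fingers, y is the line along which they close (so a half turn about z gives the same grasp; the last joint's range is limited). The gripper opens to 92 mm and grips with 3 to 60 N. Pads are 19 mm wide; open, the fingers measure 130 mm over their backs; the gripper's body (75 mm by 190 mm) begins 47 mm behind the grasp point.
Start: joints at [1.42, 0.501, -0.427, 1.55, 0.221, 1.138, -0.21], TCP at [0.261, -0.595, 0.241] pointing down, gripper open.
Joint ranges: [-2.88, 2.88], [-0.31, 2.03], [-1.54, 1.56], [0.2, 2.42], [-1.41, 4.55], [0.19, 2.02], [-2.57, 2.57]. Speed limits (rad/s): [2.57, 2.57, 3.14, 3.14, 3.14, 3.14, 3.14].

INTERFACE

Orientations are given as [roll, pitch, yaw] about the fixed x, y, z axes, in that order (R = Rz(yaw) Ry(pitch) Rx(roll)).
In Python, from plant import state, get_image, camera_params, job_done, boxes_of, cut_out gives the robot as it stands.
- The arm moves only by the shell command python3 -m creep 'ROWS' [FORCE]. ROWS is text: rows parted by semicolons, each of 7 numbers parted by spaces: the shift along the world's x, y, z scaled (see below), then the turn, a rotation vector about the world's x, y, z scaled (see below), then the finger opening in mm, from 0 to 91.8. A call has 1 to 10 rows; each row is the pose to reach, as a shift and turn from the pose commanded when the call began; what a row does not reach only later rows make up. The controller multiplies each number of a shift by 0.12 m and each number of a turn by 45 degrees. A row lasts 1/12 s, in which the tool goes at most 41.7 mm and 7.16 degrees, less where a joint would pass 70% of its speed; a pose out of reach is approached as far as the arm can. A call with a number of a shift or a turn outside -1 to 1 is refused whole. A call with a gripper value outside its range is refused whole. The fingers move at their own pace and stop on an object; FORCE is the grip in N (left out, the last holds). Time passes only in rows, so rows that repeat a pose let the fingers close. It gives the time, the measured TCP pose, the force, the opening and the grip force at its end, in the units of the state.
- state(): the state, without advancing time (a new reading comes with each control period).
- get_image(name): name is "side" or "top"; returns (picture, depth): 400x640x3 uint8, red, green, blue; 400x640 float32, m along the optical axis (not along the pixel's ray), 0 where there is no reading.
- camera_params(name): a dict with "fx", "fy", "cx", "cy" (pixels), "rvec" (rotation vector, rad) and "tvec" (3), from world to camera coordinates, as OpenCV has them. Camera axes: x right, y down, z forward; pixel columns grow to the right and rows downward; lengths in m; the calibration is good to about 2 mm. A picture is of the moment at which its call begins. camera_params takes no time and is no camera call.
- job_done(): hands the job in; it is judged then, once.
Trained networks look in the newest picture that a camera, given by its name, has taken for a name from the list of things; names that differ only in an ending like _2 or _b are one class to them, and where a whole thing is asked for, a point or a joint stands for the part that bears it (a point fixed in the world has none). Each returns a list of dicts, best first, with "score" (0 to 1); they miss things now and then, are a little off and sometimes report something else, mostly with a low value. They report only what shows in the picture. A call takes as long as a camera call.
- boxes_of(camera, name): "bbox" ([centre column, centre row, width, height] in pixels, round what is visible of it).
- cut_out(camera, name): "mask" (400x640 bool, what is visible of it) and "bbox" ([centre column, centre row, width, height] in pixels, round what is visible of it).
The state is a dict: "clock": time; "qpos": joint angles; "qvel": joint speeds; "tau": joint torques, N m; "tool_pos": TCP position; "ee_rot": TCP orientation; "force": force on the tool from outside, world axes, zero at the start; "moment": the same for the moment, N m; "gripper_width": finger opening in m; "finger_force": force on a finger pad.
Only numpy, scipy, OpenCV 4.12 (cv2) and the standard library are available. Lean on these libraries where they do the work, as an engineer would, in place of code of your own. Each camera call takes 0.05 s, during which the arm holds its last target. There are 200 camera calls.

TASK

Pick up the portafilter from the counter by its handle, set its round head on the grinder's fork under the spout with the handle pointing straight out, and push it straight in against the sprung switch plunger until the head is hard up against the backstop. Finish while still holding it pressed there: do not let go. Leave the tamper, the cup and the jar where they stand.

Things in the scene. Friction and masses are not known exactly. Their poses are not given: they have to be found in the camera images.
- pf_head (a point): Centre of the flat underside of the loose steel portafilter's round cup-shaped head (68 mm diameter, 36 mm high), standing on the counter at the start. z up; -x points along the handle, away from the head. The portafilter weighs 0.3 to 0.5 kg, balanced some 20 mm from the head's centre towards the handle.
- pf_grip (a point): Place to grip: on the axis of the portafilter's dark wooden handle, 75 mm from the head's axis, 24 mm above the head's underside. The handle is a flat-sided level bar 22 mm wide, 20 mm high, from 48 to 168 mm from the head's axis, along -x of pf_head; a thin steel neck joins it to the head. Axes as pf_head.
- fork: Steel fork on the grinder's front: two level rails, each 12 mm wide, 52 mm apart (middles). Origin: midway between them at their top level, 90 mm above the counter: the head's underside centre lies here when home. +x: inward, the pushing direction; z up. Rails reach 55 mm out to -x. Side lips, 77 mm apart inside and 10 mm above the rails, begin 30 mm out.
- plunger (a joint): Travel of the grinder's sprung switch plunger (steel pin 16 mm in diameter, on the fork's middle line, 18 mm above the rails). 0 = fully out, where its tip stands 10 mm out from the backstop face; 0.010 m = pressed flush with the backstop face; grows towards +x of the fork. The spring takes about 2 N to start and 7 N when flush, and pushes the portafilter back out if it is let go.
- backstop: Fixed black hard stop block at the inner end of the fork, 60 mm wide, 30 mm high. Origin: middle of its lower front edge, 34 mm inward of the fork's origin, 2 mm above the rails; its flat front face looks out to -x (axes as the fork). The plunger comes out through it.
- portafilter: The portafilter as a whole; origin and axes are those of pf_head.
- tamper: Bystander: steel coffee tamper with 58 mm round foot, 90 mm high, standing; origin at the centre of its underside. Leave alone.
- cup: Bystander: white cup with a handle, 80 mm wide, 62 mm high, standing; origin at the centre of its underside. Leave alone.
- jar: Bystander: amber glass jar with black lid, 68 mm wide, 100 mm high, standing; origin at the centre of its underside. Leave alone.
- grinder: Fixed coffee grinder, 130 mm wide, 342 mm high. Origin on the counter under its body, 140 mm inward (+x) of the fork's origin; axes as the fork. Its front face is 70 mm inward of the fork's origin; its foot plate (14 mm high) reaches 50 mm out from it. The spout's tip hangs 68 mm above the rails, 15 mm inward of the fork's origin; the spout reaches no further out than 3 mm.

How it is judged:
On the way:
1. the portafilter has been lifted off the counter (height (world z) of pf_head above 0.05 m and contact force between the fingers and portafilter above 1 N), for 0.1 s.
At the end, for the whole second after the job is handed in: Through the last second the gripper still holds the portafilter (>2 N), its head level on the fork rails (8 mm of mid, 0.15 rad), handle out (0.22 rad), plunger in 8 mm or more, head on the backstop with >1 N, at rest (contact force between portafilter and backstop above 1 N and value of joint plunger above 0.008 m and contact force between the fingers and portafilter above 2 N and y of pf_head in the frame of fork between -0.008 and 0.008 m and z of pf_head in the frame of fork between -0.005 and 0.006 m and angle between pf_head's own z axis and vertical below 0.15 rad and angle between the x axis of pf_head and the x axis of fork, either way round below 0.22 rad and x of pf_grip in the frame of fork below 0 m and linear speed of portafilter below 0.02 m/s); the arm keeps its last pose, push and grip.
It fails at once if a bystander (tamper, cup or jar) was moved or knocked over (distance of any of tamper, cup, jar from where it was at the start of the episode above 0.03 m or angle between any of tamper, cup, jar's own z axis and vertical above 0.4 rad).
It also fails if it takes over 46 s, if anything falls off the work surface, if the arm or the gripper's body presses on something with over 40 N, if the wrist force passes 120 N, or if a joint passes its speed limit or range.

## Working session

There is one attempt and no reset: what is moved stays moved. The work goes in short steps, Python scripts to look and compute and a shell command to move; the robot and the scene stay as the last step left them, time stands still between calls to the robot, and variables do not carry over. Pictures are saved under pics/ and viewed, at most 10 in all, crops included, and the job is handed in when it is done.

```bash
mkdir -p pics; cat > h.py <<'E'
import numpy as np, cv2
from plant import *
def world(cam, mask, d):
    p=camera_params(cam); R=cv2.Rodrigues(np.array(p["rvec"],float))[0]; t=np.array(p["tvec"],float).ravel()
    v,u=np.nonzero(mask&(d>0)); z=d[v,u]
    c=np.c_[(u-p["cx"])/p["fx"]*z,(v-p["cy"])/p["fy"]*z,z]
    return (c-t)@R
E
python3 - <<'E'
from h import *
np.set_printoptions(precision=4,suppress=True)
s=state(); print({k:s[k] for k in("clock","tool_pos","ee_rot","force","gripper_width")})
for c in("side","top"):
    im,d=get_image(c); cv2.imwrite(f"pics/{c}0.png",im[:,:,::-1])
    np.savez(f"pics/{c}0.npz",im=im,d=d)
    for n in("portafilter","fork","backstop","plunger","grinder","tamper","cup","jar"):
        r=cut_out(c,n)
        for q in r[:2]:
            w=world(c,q["mask"],d)
            if len(w): print(c,n,round(q["score"],2),np.round(q["bbox"]),len(w),"med",np.median(w,0),"lo",np.percentile(w,3,0),"hi",np.percentile(w,97,0))
E
```

```text
{'clock': 0.0, 'tool_pos': array([ 0.261 , -0.5946,  0.2397]), 'ee_rot': array([-3.1397, -0.0001,  0.4138]), 'force': array([ 0.5789, -0.133 ,  0.5625]), 'gripper_width': 0.09197793917091278}
side portafilter 0.57 [260. 302.  83.  53.] 1336 med [0.5536 0.1715 0.0266] lo [0.5036 0.1079 0.0067] hi [0.5847 0.2947 0.0344]
side fork 0.79 [355. 177.  46.  25.] 406 med [ 0.5827 -0.2629  0.0875] lo [ 0.5137 -0.3312  0.0085] hi [ 0.611  -0.2111  0.0978]
side backstop 0.57 [362. 166.  23.  24.] 306 med [ 0.5521 -0.2989  0.1144] lo [ 0.5264 -0.3264  0.0901] hi [ 0.5879 -0.2881  0.121 ]
side backstop 0.51 [236. 227.  33.  37.] 1015 med [0.7599 0.0381 0.0359] lo [ 0.7259 -0.0108  0.0016] hi [0.8013 0.0932 0.0601]
side grinder 0.58 [371. 145.  94. 146.] 7781 med [ 0.527  -0.3347  0.1637] lo [ 0.4725 -0.4564  0.0067] hi [ 0.6121 -0.2185  0.3393]
side tamper 0.58 [277. 193.  13.  32.] 398 med [ 0.7491 -0.1298  0.0241] lo [ 0.7312 -0.152   0.0027] hi [ 0.7736 -0.1122  0.0866]
side cup 0.95 [237. 225.  30.  35.] 998 med [0.7594 0.0372 0.0352] lo [ 0.7259 -0.0107  0.002 ] hi [0.8012 0.0928 0.0596]
side
[... 548 characters left out ...]
5418 -0.3585  0.2498] lo [ 0.4801 -0.4603  0.0124] hi [ 0.6111 -0.2238  0.345 ]
top grinder 0.94 [449. 222. 170.  74.] 9893 med [ 0.542  -0.3582  0.2499] lo [ 0.4801 -0.4596  0.0127] hi [ 0.611  -0.2247  0.345 ]
top tamper 0.64 [339. 141.  25.  31.] 461 med [ 0.7499 -0.1422  0.026 ] lo [ 0.731  -0.1689  0.0023] hi [ 0.7727 -0.1164  0.0919]
top cup 0.67 [265. 138.  46.  40.] 1082 med [0.7679 0.0293 0.0158] lo [ 0.7268 -0.0138  0.0014] hi [0.8013 0.0836 0.0641]
top cup 0.36 [197. 224.  81.  38.] 1112 med [0.5509 0.1601 0.0294] lo [0.5084 0.1056 0.007 ] hi [0.5859 0.2863 0.0382]
top jar 0.63 [212. 143.  35.  32.] 839 med [0.736  0.1618 0.0981] lo [0.711  0.138  0.0204] hi [0.7682 0.1941 0.1039]
```

```bash
python3 - <<'E'
from h import *
im=np.load("pics/top0.npz")["im"];s=np.load("pics/side0.npz")["im"]
a=cv2.resize(im[100:280,140:560],(800,343));b=cv2.resize(s[50:340,190:430],(300,362))
a2=np.zeros((600,800,3),np.uint8);a2[:343]=a
c=cv2.resize(s[140:210,320:420],(360,252));a2[345:597,:360]=c;e=cv2.resize(s[255:340,200:320],(355,252));a2[345:597,380:735]=e
cv2.imwrite("pics/v1.png",a2[:,:,::-1])
E
```

```text
(no output)
```

View pics/v1.png

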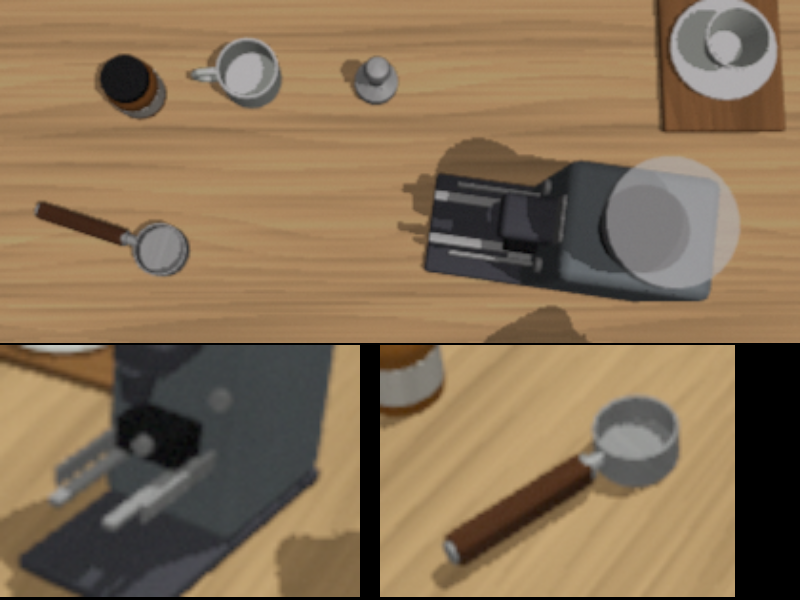

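View pics/side0.png

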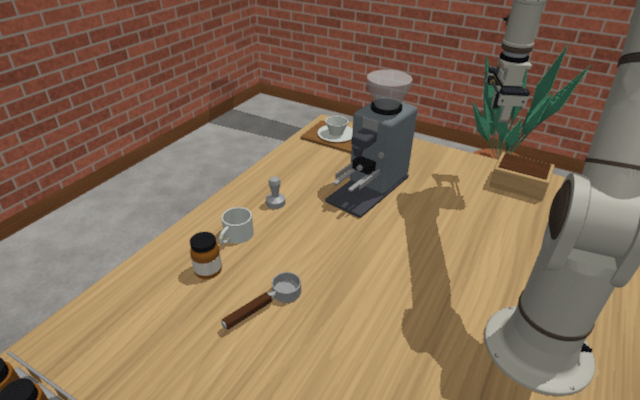

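Top crop: the portafilter head is at top-image pixel (224,230) with the handle up-left. The fork rails are at about (385,203) and (385,227), opening left (+y), with the grinder inward towards -y. Now I'll fit the poses.

```bash
cat > pf.py <<'E'
from h import *
np.set_printoptions(precision=4,suppress=True)
def pf(c,im,d,box):
    m=np.zeros(d.shape,bool);x0,x1,y0,y1=box;m[y0:y1,x0:x1]=1
    return m
E
python3 - <<'E'
from h import *
np.set_printoptions(precision=4,suppress=True)
for c in("top","side"):
    f=np.load(f"pics/{c}0.npz");im,d=f["im"],f["d"]
    full=np.ones(d.shape,bool); W=world(c,full,d); 
    v,u=np.nonzero(d>0); col=im[v,u].astype(int)
    # portafilter region
    reg=(W[:,0]>.46)&(W[:,0]<.64)&(W[:,1]>.06)&(W[:,1]<.34)&(W[:,2]>.006)&(W[:,2]<.06)
    P=W[reg];C=col[reg]
    wood=(C[:,0]-C[:,2]>15)&(C.sum(1)<230)&(P[:,2]>.022)
    H=P[wood]; l=cv2.fitLine(H[:,:2].astype(np.float32),cv2.DIST_HUBER,0,.01,.01).ravel()
    print(c,"handle n",len(H),"dir",l[:2],"pt",l[2:],"yaw",np.arctan2(l[1],l[0]),"z",np.percentile(H[:,2],[5,50,95]))
    t=(H[:,:2]-l[2:])@l[:2]; print(" ends",l[2:]+l[:2]*np.percentile(t,1),l[2:]+l[:2]*np.percentile(t,99))
    grey=(abs(C[:,0]-C[:,2])<25)&(P[:,2]>.03)&(P[:,1]<.19)
    print(" rim n",grey.sum(),cv2.minEnclosingCircle(P[grey][:,:2].astype(np.float32)))
    # grinder
    G=(W[:,0]>.44)&(W[:,0]<.65)&(W[:,1]>-.5)&(W[:,1]<-.17)
    for nm,lo,hi in(("foot",.009,.018),("rails",.084,.0935),("lips",.096,.104),("body",.11,.30)):
        Q=W[G&(W[:,2]>lo)&(W[:,2]<hi)]
        if len(Q)>5: print(nm,len(Q),cv2.minAreaRect((Q[:,:2]*1000).astype(np.float32)))
        if nm=="rails": print(np.round(Q[np.argsort(Q[:,0])][::max(1,len(Q)//30)]*1000))
E
```

```text
top handle n 416 dir [0.2974 0.9548] pt [0.5695 0.2384] yaw 1.2688595 z [0.0295 0.0341 0.038 ]
 ends [0.5527 0.1845] [0.5867 0.2939]
 rim n 162 ((0.5399556159973145, 0.14543089270591736), 0.044430654495954514)
foot 1372 ((553.2225952148438, -343.16839599609375), (264.1822204589844, 129.91497802734375), 81.57110595703125)
rails 431 ((550.0458374023438, -338.443115234375), (266.0970153808594, 121.91922760009766), 81.45356750488281)
[[ 470. -461.   87.]
 [ 498. -325.   86.]
 [ 521. -324.   93.]
 [ 523. -316.   91.]
 [ 525. -320.   90.]
 [ 530. -297.   92.]
 [ 532. -282.   87.]
 [ 535. -254.   89.]
 [ 537. -277.   91.]
 [ 537. -270.   87.]
 [ 539. -263.   91.]
 [ 539. -284.   87.]
 [ 541. -235.   92.]
 [ 542. -240.   90.]
 [ 544. -249.   91.]
 [ 544. -217.   90.]
 [ 546. -212.   92.]
 [ 548. -229.   92.]
 [ 551. -215.   91.]
 [ 586. -271.   88.]
 [ 588. -267.   89.]
 [ 590. -246.   91.]
 [ 591. -237.   86.]
 [ 593. -283.   89.]
 [ 593. -248.   89.]
 [ 595. -232.   92.]
 [ 595. -211.   90.]
 [ 597. -220.   92.]
 [ 598. -265.   87.]
 [ 600. -293.   86.]
 [ 604. -262.   92.]]
lips 241 ((547
[... 823 characters left out ...]
7.]
 [ 521. -250.   93.]
 [ 524. -326.   87.]
 [ 527. -230.   89.]
 [ 530. -282.   88.]
 [ 534. -291.   93.]
 [ 537. -284.   88.]
 [ 539. -223.   89.]
 [ 541. -246.   88.]
 [ 543. -270.   84.]
 [ 545. -223.   90.]
 [ 550. -214.   87.]
 [ 583. -285.   87.]
 [ 586. -285.   85.]
 [ 589. -251.   90.]
 [ 590. -267.   87.]
 [ 592. -216.   88.]
 [ 595. -208.   88.]
 [ 597. -306.   92.]
 [ 599. -305.   84.]
 [ 601. -276.   89.]
 [ 603. -268.   86.]
 [ 607. -237.   92.]
 [ 615. -342.   84.]]
lips 185 ((547.1533203125, -352.8003234863281), (250.28599548339844, 122.71967315673828), 78.5003662109375)
body 3741 ((546.517333984375, -369.577880859375), (227.099609375, 130.9545440673828), 81.00071716308594)
```

```bash

python3 -m creep '.36 .96 -.1 0 0 .156 80; .36 .96 -.1 0 0 .156 80; .36 .96 -.1 0 0 .156 80;.36 .96 -.1 0 0 .156 80'
python3 -m creep '.36 .96 -.1 0 0 .156 80; .36 .96 -.1 0 0 .156 80; .36 .96 -.1 0 0 .156 80;.36 .96 -.1 0 0 .156 80'
python3 -m creep '.36 .96 -.1 0 0 .156 80; .36 .96 -.1 0 0 .156 80; .36 .96 -.1 0 0 .156 80;.36 .96 -.1 0 0 .156 80'
python3 -m creep '.36 .96 -.1 0 0 .156 80; .36 .96 -.1 0 0 .156 80; .36 .96 -.1 0 0 .156 80;.36 .96 -.1 0 0 .156 80'
```

```text
clock: 1.23
tool_pos: [0.309, -0.4707, 0.228]
ee_rot: [-3.137, -0.003, 0.547]
force: [0.5, 1.6, -0.6]
gripper_width: 0.0802
finger_force: 0.0
clock: 1.57
tool_pos: [0.3512, -0.3563, 0.2165]
ee_rot: [-3.139, -0.003, 0.669]
force: [-0.2, 0.7, -0.5]
gripper_width: 0.0801
finger_force: 0.0
clock: 1.9
tool_pos: [0.3938, -0.2417, 0.2048]
ee_rot: [-3.14, -0.003, 0.792]
force: [0.1, 0.3, 0.5]
gripper_width: 0.0804
finger_force: 0.0
clock: 2.23
tool_pos: [0.437, -0.1264, 0.1932]
ee_rot: [3.141, -0.004, 0.915]
force: [-0.3, 0.5, -0.1]
gripper_width: 0.0803
finger_force: 0.0
```

```bash

python3 -m creep '.34 .93 -.1 0 0 .15 80; .34 .93 -.1 0 0 .15 80; .34 .93 -.1 0 0 .15 80;.34 .93 -.1 0 0 .15 80'
python3 -m creep '.34 .93 -.1 0 0 .15 80; .34 .93 -.1 0 0 .15 80; .34 .93 -.1 0 0 .15 80;.34 .93 -.1 0 0 .15 80'
python3 -m creep '.34 .93 -.1 0 0 .15 80; .34 .93 -.1 0 0 .15 80; .34 .93 -.1 0 0 .15 80;.34 .93 -.1 0 0 .15 80;.34 .93 -.1 0 0 .15 80'
python3 - <<'E'
from h import *
a=np.zeros((600,800,3),np.uint8)
im,d=get_image("side");a[:,:400]=cv2.resize(im[190:370,180:300],(400,600))
im,d=get_image("top");a[:400,400:]=cv2.resize(im[150:290,130:270],(400,400))
cv2.imwrite("pics/v2.png",a[:,:,::-1])
E
```

```text
clock: 2.57
tool_pos: [0.4774, -0.0148, 0.1814]
ee_rot: [3.141, -0.006, 1.032]
force: [0.5, 0.6, 0.6]
gripper_width: 0.0798
finger_force: 0.0
clock: 2.9
tool_pos: [0.5175, 0.0974, 0.1694]
ee_rot: [-3.142, -0.007, 1.149]
force: [0.3, 1.3, 1.3]
gripper_width: 0.0799
finger_force: 0.0
clock: 3.32
tool_pos: [0.5565, 0.2029, 0.1565]
ee_rot: [-3.14, -0.001, 1.262]
force: [-0.1, -0.2, 0.3]
gripper_width: 0.0801
finger_force: 0.0
```

View pics/v2.png

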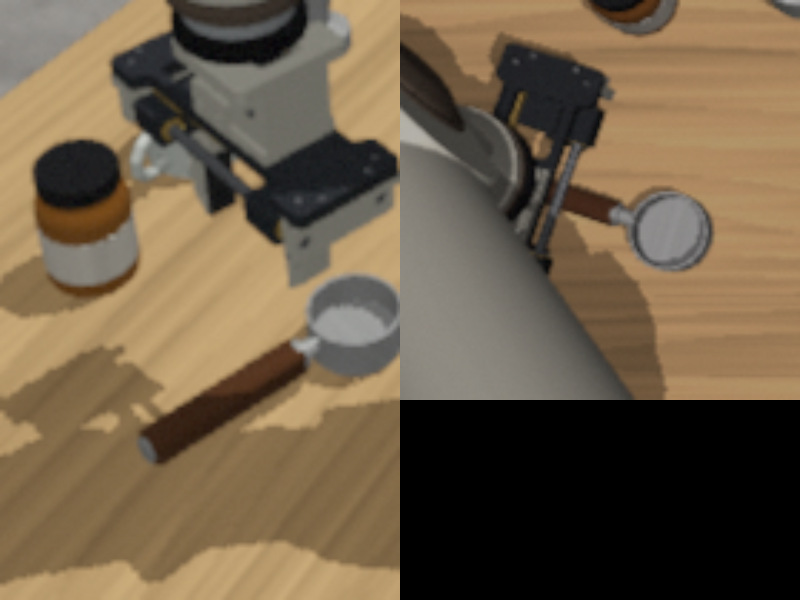

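The side view (left) shows the open gripper above the handle, clear of the jar; the head is at about (355,325) in this crop. The top view shows the handle running under the fingers. Descending.

```bash

python3 -m creep '.03 .04 -.3 0 0 0 80;.03 .04 -.55 0 0 0 80;.03 .04 -.8 0 0 0 80;.03 .04 -.95 0 0 0 80;.03 .04 -.95 0 0 0 80;.03 .04 -.95 0 0 0 80'
```

```text
clock: 3.92
tool_pos: [0.5599, 0.2029, 0.0423]
ee_rot: [-3.14, 0.002, 1.255]
force: [-0.6, 1.3, -0.1]
gripper_width: 0.0801
finger_force: 0.0
```

```bash

python3 -m creep '0 .03 -.1 0 0 0 80;0 .03 -.19 0 0 0 80;0 .03 -.19 0 0 0 80'
python3 -m creep '0 0 0 0 0 0 15;0 0 0 0 0 0 15;0 0 0 0 0 0 10;0 0 0 0 0 0 10;0 0 0 0 0 0 10;0 0 0 0 0 0 10;0 0 0 0 0 0 10;0 0 0 0 0 0 10;0 0 0 0 0 0 10;0 0 0 0 0 0 10' 55
python3 - <<'E'
from h import *
a=np.zeros((600,800,3),np.uint8)
im,d=get_image("side");a[:,:400]=cv2.resize(im[190:370,180:300],(400,600))
im,d=get_image("top");a[:400,400:]=cv2.resize(im[150:290,130:270],(400,400))
cv2.imwrite("pics/v3.png",a[:,:,::-1])
E
```

```text
clock: 4.17
tool_pos: [0.5598, 0.2083, 0.0189]
ee_rot: [-3.141, 0.001, 1.257]
force: [-1.2, 0.1, 0.1]
gripper_width: 0.0799
finger_force: 0.0
clock: 5.0
tool_pos: [0.5601, 0.2089, 0.0199]
ee_rot: [-3.142, 0.0, 1.257]
force: [-0.2, 0.1, 0.2]
gripper_width: 0.0218
finger_force: 54.9
```

View pics/v3.png

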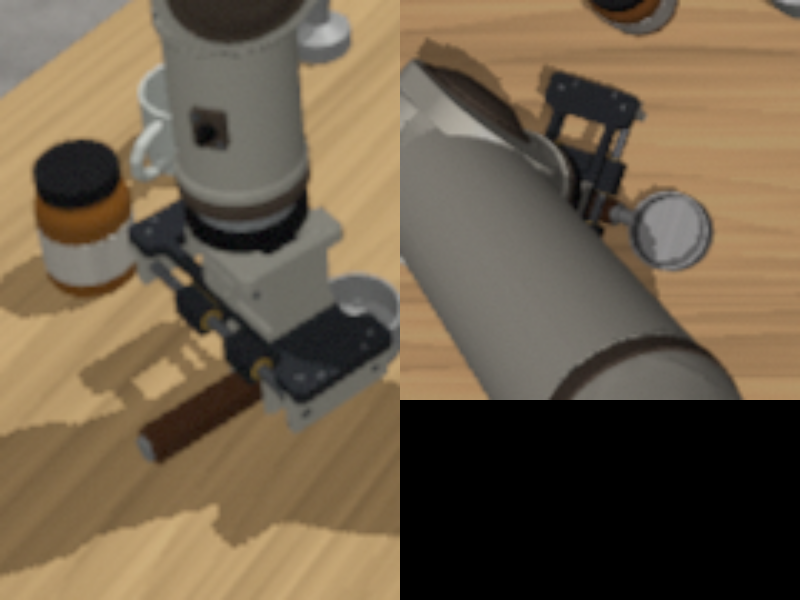

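Gripped at 21.8 mm, so flat on the handle. Lift, then travel to in front of the fork while turning to the fork's yaw.

```bash

python3 -m creep '0 0 .15 0 0 0 10;0 0 .35 0 0 0 10;0 0 .55 0 0 0 10;0 0 .75 0 0 0 10;0 0 .95 0 0 0 10;0 0 1 0 0 0 10;0 0 1 0 0 0 10' 60
python3 -m creep '.08 -.15 .05 0 0 .05 10;.08 -.35 .1 0 0 .1 10;.08 -.6 .1 0 0 .1 10;.08 -.83 .1 0 0 .1 10;.08 -.83 .1 0 0 .1 10'
python3 -m creep '.08 -.15 .05 0 0 .05 10;.08 -.35 .1 0 0 .1 10;.08 -.6 .1 0 0 .1 10;.08 -.83 .1 0 0 .1 10;.08 -.83 .1 0 0 .1 10'
python3 -m creep '.08 -.15 0 0 0 0 10;.08 -.35 0 0 0 0 10;.08 -.6 0 0 0 0 10;.08 -.83 0 0 0 0 10;.08 -.83 0 0 0 0 10;.08 -.83 0 0 0 0 10'
cat > look.py <<'E'
from h import *
import sys
np.set_printoptions(precision=4,suppress=True)
s=state();p=s["tool_pos"];yaw=s["ee_rot"][2];print(p,s["ee_rot"],s["force"])
a=np.zeros((600,800,3),np.uint8)
for c in("side","top"):
    im,d=get_image(c); np.savez(f"pics/{sys.argv[1]}{c}.npz",im=im,d=d)
    if c=="side":a[:,:400]=cv2.resize(im[110:230,300:380],(400,600))
    else:a[:400,400:]=cv2.resize(im[150:270,310:430],(400,400))
cv2.imwrite(f"pics/{sys.argv[1]}.png",a[:,:,::-1])
E
python3 look.py v4
```

```text
clock: 5.68
tool_pos: [0.5613, 0.2094, 0.1414]
ee_rot: [3.139, -0.002, 1.257]
force: [0.0, -0.8, -4.4]
gripper_width: 0.0212
finger_force: 59.9
clock: 6.1
tool_pos: [0.5691, 0.1002, 0.1486]
ee_rot: [-3.138, 0.007, 1.327]
force: [0.3, -1.2, -3.5]
gripper_width: 0.0217
finger_force: 59.9
clock: 6.52
tool_pos: [0.5783, 0.0008, 0.1608]
ee_rot: [-3.138, 0.006, 1.405]
force: [-0.3, -1.7, -3.6]
gripper_width: 0.0216
finger_force: 59.9
clock: 7.02
tool_pos: [0.5875, -0.0928, 0.1614]
ee_rot: [-3.138, 0.001, 1.409]
force: [0.4, 0.4, -3.3]
gripper_width: 0.0219
finger_force: 59.9
[ 0.5875 -0.0928  0.1614] [-3.138   0.0007  1.4093] [ 0.3621  0.4122 -3.293 ]
```

View pics/v4.png

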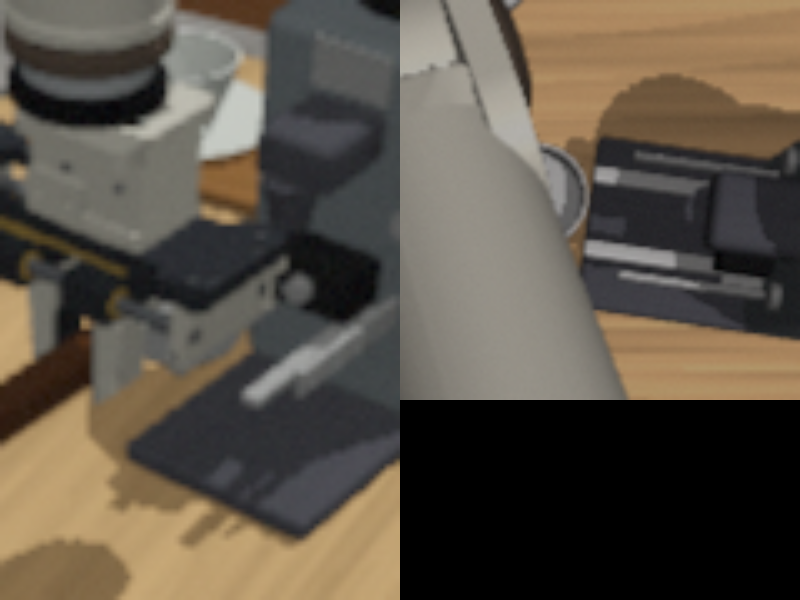

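The side view shows the gripper with the handle hanging at left and the rail in front; in the top view the head's right half is visible at about (575,200), in line with the rails (left ends at (605,175) and (625,255)). Now I'll measure head tilt and fit the fork from the depth.

```bash
cat > meas.py <<'E'
from h import *
import sys
from scipy.optimize import least_squares
np.set_printoptions(precision=4,suppress=True)
s=state();p=np.array(s["tool_pos"]);yaw=s["ee_rot"][2];h=np.array([np.cos(yaw),np.sin(yaw)])
pred=p[:2]-.075*h; zu=p[2]-.0199; print("tcp",p,"yaw",yaw,"pred head",pred,"underside",zu)
for c in("top","side"):
    f=np.load(f"pics/{sys.argv[1]}{c}.npz");im,d=f["im"],f["d"]
    W=world(c,np.ones(d.shape,bool),d); v,u=np.nonzero(d>0); col=im[v,u].astype(int)
    r=W[:,:2]-pred; R=np.hypot(*r.T)
    k=(R<.05)&(abs(W[:,2]-zu-.018)<.035)&(abs(r@h)<.046)
    Q=W[k]; print(c,"head pts",len(Q))
    if len(Q)>30:
        rim=Q[(Q[:,2]>zu+.026)&(R[k]>.024)]
        print(" zpct",np.percentile(Q[:,2]-zu,[2,50,90,98]),"rim n",len(rim))
        hull=cv2.convexHull((rim[:,:2]*1000).astype(np.float32)).reshape(-1,2)/1000 if len(rim)>5 else []
        print(" min/max along h",((Q[:,:2]-p[:2])@h).min(),"lat",np.percentile(r[k]@np.array([-h[1],h[0]]),[1,99]))
        if len(rim)>5:
            t=(rim[:,:2]-pred)@h; A=np.c_[t,np.ones(len(t))]; print(" rim slope along h",np.linalg.lstsq(A,rim[:,2]-zu,rcond=None)[0])
            g=least_squares(lambda q:np.hypot(*(rim[:,:2]-q).T)-.033,pred,loss="soft_l1",f_scale=.002); print(" centre",g.x)
    # fork rails: bright pixels
    o=np.array([.147,.989]);n=np.array([.989,-.147]);F=np.array([.564,-.263])
    a=(W[:,:2]-F)@o; b=(W[:,:2]-F)@n
    for nm,lo,hi in(("rail-",-.036,-.016),("rail+",.016,.036)):
        m=(a>.0)&(a<.07)&(b>lo)&(b<hi)&(abs(W[:,2]-.09)<.006)&(col.sum(1)>0)
        if m.sum()>8:
            l=np.polyfit(a[m],b[m],1); print(" ",nm,m.sum(),"b med",np.median(b[m]),"pct",np.percentile(b[m],[3,97]),"slope",l[0],"a max",np.percentile(a[m],98),"z",np.median(W[m,2]))
    for nm,lo,hi in(("lip-",-.05,-.036),("lip+",.036,.05)):
        m=(a>-.01)&(a<.07)&(b>lo)&(b<hi)&(abs(W[:,2]-.1)<.005)
        if m.sum()>5: print(" ",nm,m.sum(),np.median(b[m]),np.percentile(a[m],98),np.polyfit(a[m],b[m],1)[0])
    m=(abs(a+.034)<.012)&(abs(b)<.03)&(W[:,2]>.094)&(W[:,2]<.12)
    if m.sum()>5: print("  backstop",m.sum(),np.median(a[m]),np.polyfit(b[m],a[m],1)[0])
E
python3 meas.py v4
```

```text
tcp [ 0.5881 -0.0889  0.1624] yaw 1.4147119285666463 pred head [ 0.5764 -0.163 ] underside 0.14253014184838522
top head pts 241
 zpct [0.0061 0.0114 0.0362 0.0382] rim n 64
 min/max along h -0.11170029921803619 lat [-0.0314  0.0206]
 rim slope along h [-0.018  0.035]
 centre [ 0.5747 -0.1648]
  rail- 128 b med -0.02514332599133906 pct [-0.0304 -0.0192] slope -0.0038250463480409658 a max 0.05462429499304982 z 0.09058817131917099
  rail+ 129 b med 0.026817540505675017 pct [0.0215 0.0332] slope 0.0029415509382197413 a max 0.05476728404493407 z 0.09045603258816841
  lip- 49 -0.04056485269979397 0.030060042361181784 0.004701420063163022
  lip+ 51 0.04238693271712653 0.029962065655170005 0.005555710930064244
  backstop 19 -0.03316249392121742 0.4917402489913879
side head pts 61
 zpct [-0.0032  0.0058  0.017   0.0307] rim n 4
 min/max along h -0.08991407006191228 lat [-0.0123  0.0362]
  rail- 50 b med -0.026319169082449273 pct [-0.0311 -0.0203] slope -0.023117695398987854 a max 0.05852119893797157 z 0.08678647902435967
  lip- 23 -0.04250250555872856 0.03288459679292801 0.05053800201359259
  backstop 131 -0.032296351255515644 0.0012740695010024442
```

```bash

python3 -m creep '.03 -.005 -.15 0 0 .011 10;.03 -.005 -.3 0 0 .011 10;.03 -.005 -.4 0 0 .011 10;.03 -.005 -.4 0 0 .011 10;.03 -.005 -.4 0 0 .011 10;.03 -.005 -.4 0 0 .011 10'
python3 look.py v5 && python3 meas.py v5
```

```text
clock: 7.62
tool_pos: [0.593, -0.0895, 0.1165]
ee_rot: [3.141, -0.001, 1.424]
force: [1.9, -0.0, -2.8]
gripper_width: 0.021
finger_force: 59.9
[ 0.593  -0.0895  0.1165] [ 3.141  -0.0005  1.4243] [ 1.9452 -0.0046 -2.8234]
tcp [ 0.5934 -0.0901  0.117 ] yaw 1.4235080239023206 pred head [ 0.5824 -0.1643] underside 0.09709666012654222
top head pts 200
 zpct [0.006  0.0116 0.0367 0.0389] rim n 55
 min/max along h -0.11947079718038728 lat [-0.0315  0.0173]
 rim slope along h [-0.0027  0.0348]
 centre [ 0.581  -0.1644]
  rail- 129 b med -0.025349683606916962 pct [-0.0305 -0.0194] slope 0.00010655640717646423 a max 0.054588080898675936 z 0.09102746995021492
  rail+ 130 b med 0.026874494486266155 pct [0.0212 0.0328] slope -0.007169630474710794 a max 0.05475686117132576 z 0.09053041509446834
  lip- 49 -0.04067975410439627 0.029799431857302574 0.012441693019288134
  lip+ 53 0.042606333556879414 0.029696257347473182 -0.0016999041150866042
  backstop 16 -0.033078252158875956 0.7187679812516298
side head pts 37
 zpct [-0.0055  0.0064  0.0257  0.0298] rim n 4
 min/max along h -0.11771011430346913 lat [0.006  0.0355]
  rail- 49 b med -0.0264402233652035 pct [-0.032  -0.0209] slope -0.014868672183411279 a max 0.05610484752956814 z 0.08735053170843762
  lip- 18 -0.04134952269178203 0.03112340315317467 -0.01766034424266363
  lip+ 8 0.040432955422981254 0.006930428230918571 0.018388653548937817
  backstop 162 -0.03201886627649602 0.027168637100765298
```

View pics/v5.png

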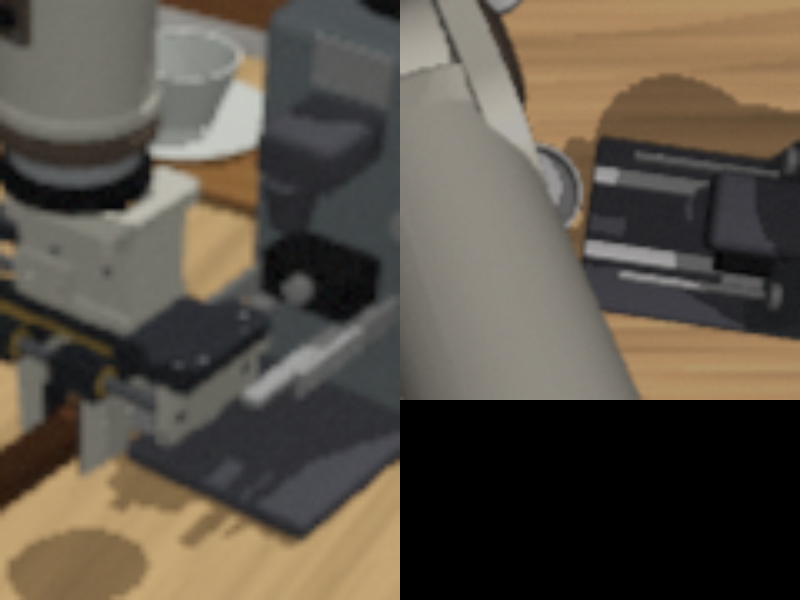

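Side view: the head is level with the rail, gripper clear; the top view shows the head at (560,190) centred before the rails to within about 2 mm. Moving in over the rails and correcting laterally by 2 mm.

```bash

python3 -m creep '-.03 -.1 -.01 0 0 0 10;-.045 -.2 -.01 0 0 0 10;-.06 -.3 -.01 0 0 0 10;-.075 -.4 -.01 0 0 0 10;-.084 -.453 -.01 0 0 0 10;-.084 -.453 -.01 0 0 0 10;-.084 -.453 -.01 0 0 0 10'
python3 look.py v6 && python3 meas.py v6
```

```text
clock: 8.3
tool_pos: [0.5823, -0.1458, 0.1147]
ee_rot: [-3.142, -0.0, 1.421]
force: [-0.0, 0.4, -3.5]
gripper_width: 0.022
finger_force: 59.9
[ 0.5823 -0.1458  0.1147] [-3.1416 -0.0003  1.4211] [-0.0157  0.4126 -3.4979]
tcp [ 0.5826 -0.144   0.1148] yaw 1.4236782937327654 pred head [ 0.5716 -0.2182] underside 0.0949006263533424
top head pts 24
  rail+ 27 b med 0.027239320531456578 pct [0.0214 0.0324] slope 0.15036248516658834 a max 0.01053453443411074 z 0.09078737539360518
  lip+ 34 0.04255012637495662 0.01653805900311735 -0.012910100334880976
  backstop 18 -0.03306900419366052 0.2850424144493384
side head pts 107
 zpct [-0.0146 -0.0028  0.0153  0.0314] rim n 6
 min/max along h -0.11469753443122248 lat [0.0071 0.0448]
 rim slope along h [0.039  0.0302]
 centre [ 0.5537 -0.2223]
  rail- 36 b med -0.029116904343798898 pct [-0.0331 -0.0241] slope -0.023453918973135007 a max 0.05857319895696558 z 0.08699809974110835
  lip- 21 -0.041706442673600186 0.030476152718545608 0.01271641224074239
  backstop 60 -0.036175206974993476 -0.014144072274002866
```

View pics/v6.png

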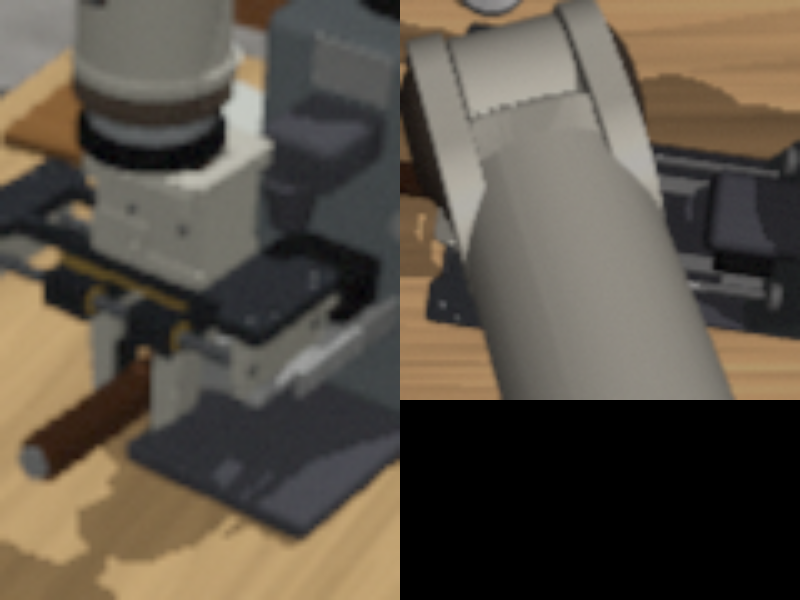

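The top camera is now blocked by the forearm. The side view shows the head over the rails under the gripper, with the handle out. Lower onto the rails while watching force.

```bash

python3 -m creep '0 0 -.012 0 0 0 10;0 0 -.025 0 0 0 10;0 0 -.025 0 0 0 10;0 0 -.025 0 0 0 10'
python3 -m creep '0 0 -.008 0 0 0 10;0 0 -.008 0 0 0 10;0 0 -.008 0 0 0 10'
```

```text
clock: 8.73
tool_pos: [0.5825, -0.1444, 0.1115]
ee_rot: [-3.141, -0.0, 1.424]
force: [0.0, -0.8, -4.1]
gripper_width: 0.0218
finger_force: 59.9
clock: 8.98
tool_pos: [0.5825, -0.1448, 0.1107]
ee_rot: [-3.142, -0.0, 1.423]
force: [-0.6, -0.6, -3.1]
gripper_width: 0.0217
finger_force: 59.9
```

```bash

python3 -m creep '0 0 -.008 0 0 0 10;0 0 -.008 0 0 0 10;0 0 -.008 0 0 0 10'
python3 -m creep '0 0 -.008 0 0 0 10;0 0 -.008 0 0 0 10;0 0 -.008 0 0 0 10'
```

```text
clock: 9.23
tool_pos: [0.5827, -0.1449, 0.11]
ee_rot: [3.141, 0.0, 1.423]
force: [-0.2, 0.7, -1.0]
gripper_width: 0.0216
finger_force: 59.9
clock: 9.48
tool_pos: [0.5828, -0.1447, 0.1095]
ee_rot: [3.141, 0.0, 1.423]
force: [-2.2, 1.3, 3.7]
gripper_width: 0.022
finger_force: 60.0
```

On the rails. Now slide in along (-.147,-.989).

```bash

python3 -m creep '-.006 -.041 .005 0 0 0 10;-.012 -.082 .005 0 0 0 10;-.018 -.123 .005 0 0 0 10;-.024 -.164 .005 0 0 0 10;-.03 -.206 .005 0 0 0 10;-.037 -.247 .005 0 0 0 10;-.037 -.247 .005 0 0 0 10'
```

```text
clock: 10.07
tool_pos: [0.5781, -0.1763, 0.1096]
ee_rot: [3.141, 0.001, 1.421]
force: [0.7, 1.0, 3.7]
gripper_width: 0.0216
finger_force: 59.9
```

```bash

for i in 1; do :; done
python3 -m creep '-.0025 -.016 0 0 0 0 10;-.005 -.033 0 0 0 0 10;-.005 -.033 0 0 0 0 10'
python3 -m creep '-.0025 -.016 0 0 0 0 10;-.005 -.033 0 0 0 0 10;-.005 -.033 0 0 0 0 10'
python3 -m creep '-.0025 -.016 0 0 0 0 10;-.005 -.033 0 0 0 0 10;-.005 -.033 0 0 0 0 10'
```

```text
clock: 10.32
tool_pos: [0.5778, -0.1777, 0.1097]
ee_rot: [3.141, -0.001, 1.424]
force: [1.5, 3.6, 4.5]
gripper_width: 0.0218
finger_force: 59.9
clock: 10.57
tool_pos: [0.5773, -0.1808, 0.1097]
ee_rot: [3.141, -0.002, 1.424]
force: [1.2, 5.4, 4.0]
gripper_width: 0.0217
finger_force: 59.9
clock: 10.82
tool_pos: [0.5768, -0.184, 0.1097]
ee_rot: [3.141, -0.003, 1.425]
force: [1.1, 6.8, 5.4]
gripper_width: 0.0218
finger_force: 59.9
```

```bash

python3 -m creep '-.0025 -.016 0 0 0 0 10;-.005 -.033 0 0 0 0 10;-.005 -.033 0 0 0 0 10'
python3 -m creep '-.002 -.016 0 0 0 0 10;-.002 -.016 0 0 0 0 10;-.002 -.016 0 0 0 0 10'
python3 -m creep '-.002 -.016 0 0 0 0 10;-.002 -.016 0 0 0 0 10;-.002 -.016 0 0 0 0 10'
```

```text
clock: 11.07
tool_pos: [0.5764, -0.1863, 0.1097]
ee_rot: [3.141, -0.005, 1.426]
force: [2.5, 10.0, 4.5]
gripper_width: 0.0215
finger_force: 60.0
clock: 11.32
tool_pos: [0.5764, -0.1863, 0.1097]
ee_rot: [3.141, -0.007, 1.427]
force: [0.7, 13.3, 5.5]
gripper_width: 0.0216
finger_force: 60.0
clock: 11.57
tool_pos: [0.5763, -0.1863, 0.1098]
ee_rot: [3.141, -0.009, 1.429]
force: [3.3, 17.6, 4.5]
gripper_width: 0.0215
finger_force: 60.0
```

Stopped hard: position is constant while force rises. One small further push, then settle and check.

```bash

python3 -m creep '-.001 -.008 0 0 0 0 10;-.001 -.008 0 0 0 0 10;-.001 -.008 0 0 0 0 10;-.001 -.008 0 0 0 0 10;-.001 -.008 0 0 0 0 10;-.001 -.008 0 0 0 0 10'
python3 look.py v7
```

```text
clock: 12.07
tool_pos: [0.5763, -0.1863, 0.1098]
ee_rot: [3.141, -0.01, 1.429]
force: [2.1, 18.9, 6.1]
gripper_width: 0.0219
finger_force: 60.0
[ 0.5763 -0.1863  0.1098] [ 3.1414 -0.0095  1.4294] [ 2.0718 18.8976  6.0582]
```

View pics/v7.png

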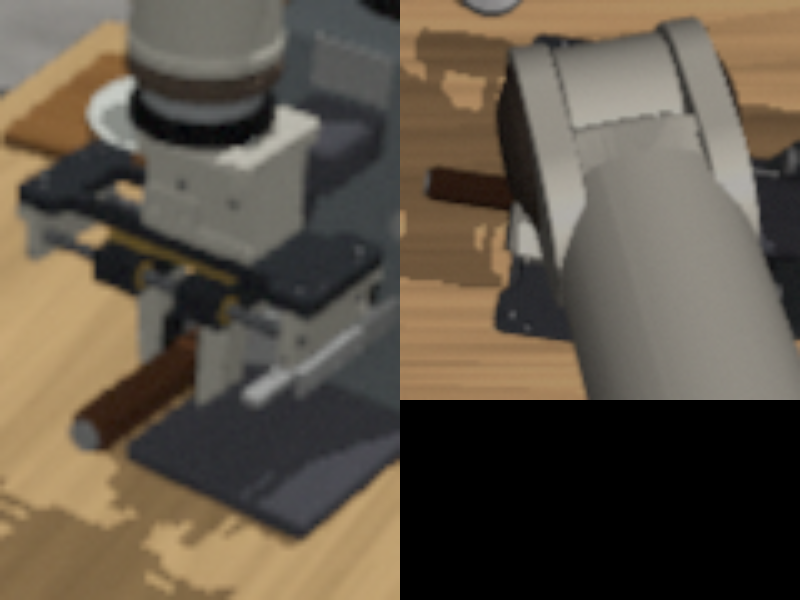

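Handle points straight out (end at (90,430) in the side view, (430,180) in the top), held level with the fork. One check of the handle-end distance before handing in.

```bash
python3 - <<'E'
from h import *
for c in("top","side"):
    f=np.load(f"pics/v7{c}.npz");d=f["d"];W=world(c,np.ones(d.shape,bool),d)
    r=W[:,:2]-[.5648,-.2631];a=r@[.147,.989];b=r@[.989,-.147]
    m=(a>.1)&(a<.19)&(abs(b)<.02)&(abs(W[:,2]-.114)<.02)
    print(c,m.sum(),np.percentile(a[m],[95,99,100]),np.percentile(b[m],[5,50,95]),np.percentile(W[m,2],[5,50,95]))
E
```

```text
top 257 [0.16668709 0.16992393 0.17087123] [-0.01019927 -0.00070458  0.00998615] [0.11906459 0.12393707 0.12721901]
side 234 [0.17285987 0.17418197 0.17463678] [-0.01187657 -0.00598426  0.00830871] [0.10523105 0.11890517 0.12252766]
```

Handle end is about 169 mm out (168 expected), centred within 1 mm, with its top at 0.124 (expected 0.124). The head is home.

```bash
python3 -c "
from plant import *
print(job_done())"
```

```text
the job is handed in; nothing more can be done
None
```

I handed the job in at about 12 s of the 46 s limit, with the portafilter still gripped at 60 N and pushed in at about 19 N; it had stopped moving as force rose, and its handle measured centred and about 169 mm out (168 expected), so the head should be hard on the backstop, though the hand-in call returned no verdict.

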